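# Set the orbital shaker's speed selector and start it

## Task

The three specimen pots on the orbital shaker need agitating at speed step 5. With a fingertip push the pointer of the black speed selector round clockwise, counting the clicks, until it rests on the fifth bar after the open ring that marks off; the selector may start at off or a click or two beyond it. Only then press the green start button right in and let it spring back; handle the selector gently without gripping it, leave the red stop button alone, and do not lift or displace the pots.

Things in the scene. Friction and masses are not known exactly. Their poses are not given: they have to be found in the camera images.
- shaker: Orbital shaker, fixed, off-white, 250 (x) x 220 (y) mm; origin at its underside's centre, x to its back, y left, z up. Blue-grey front fascia slopes 18 deg down to the front: plane through (-0.0841,0,0.0613), normal (-0.309,0,0.951), uphill (0.951,0,0.309), 80 mm long. Selector on its right half, buttons on the left. Behind x = -0.04: pot platform, mat at z 0.092, wire rail to 0.106
- selector (a joint): Selector angle (rad), growing clockwise seen from above. 8 click positions 0.5236 (30 deg) apart: 0 = off (open ring; pointer 105 deg counterclockwise of uphill), then steps 1-7, white bars of growing length; step 5 = 2.618. Stops just outside 0 and 3.665. A spring detent holds each; 0.05-0.08 N m (2-4 N at the pointer end, far more near the axis) to leave it; past half way (0.26) it snaps on to the next by itself
- selector_axis (a point): On the selector's axis, 7.5 mm above the fascia, on top of its round black skirt (48 mm across). Turns with the knob: x along the pointer, z the fascia's normal. On the skirt stands a straight bar grip 11 mm thick, from 7.5 to 24.5 mm above the fascia, reaching 28 mm from the axis at the pointer end (white line) and 22 mm at the other end
- selector_nose (a point): Point at the middle of the outer end face of the selector's pointer, 28 mm from the axis and 15.5 mm above the fascia
- start (a joint): Travel of the green start button (m): 0 released, 0.005 right in; a spring (1.2 N, 4 N fully in) pushes it back. Counts as pressed from 0.0035
- start_top (a point): Centre of the green start button's top face, 26 mm across, 21.8 mm above the fascia and 9 mm proud of its dark housing (42 mm across); z is the fascia's normal, pressed inwards along it. 78 mm left of the selector's axis
- stop (a joint): Travel of the red stop button (m), the same kind of button; leave it at 0
- stop_top (a point): Centre of the top face of the red stop button, 48 mm left of the start button
- pot_green: Specimen pot with white lid and a green band on its label, loose, standing on the shaker's platform, 49 mm across and 65 mm tall; origin at the centre of its underside
- pot_yellow: Specimen pot with yellow lid, loose, standing on the shaker's platform, 49 mm across and 65 mm tall; origin at the centre of its underside
- pot_red: Specimen pot with red lid, loose, standing on the shaker's platform, 49 mm across and 65 mm tall; origin at the centre of its underside

How it is judged:
On the way, in this order (a step that is already met when the one before it is completed fails the run):
1. the selector rests on step 5 (value of joint selector between 2.508 and 2.728 rad and velocity of joint selector below 0.3 rad/s), for 0.2 s.
2. the start button is pressed in with the selector on step 5 (value of joint selector between 2.508 and 2.728 rad and value of joint start above 0.0035 m), for 0.04 s.
At the end, for the whole second after the job is handed in: The selector rests on step 5 (within 0.11 rad of 2.618), the start button has been pressed in with the selector there and is released again, the stop button is out, and the three pots stand upright within 15 mm of where they stood (value of joint selector between 2.508 and 2.728 rad and value of joint each of start, stop below 0.001 m and angle between each of pot_green, pot_yellow, pot_red's own z axis and vertical below 0.1 rad and distance of each of pot_green, pot_yellow, pot_red from where it was at the start of the episode below 0.015 m and linear speed of each of pot_green, pot_yellow, pot_red below 0.02 m/s); the robot touches nothing.
It fails at once if the start button is pressed while the selector is not on step 5 (value of joint start above 0.0025 m and not (value of joint selector between 2.508 and 2.728 rad)).
It fails at once if the stop button is pressed (value of joint stop above 0.0025 m).
It fails at once if the selector is gripped or forced (more than 30 N on it) (contact force between the fingers and selector above 30 N).
It fails at once if a pot on the shaker is lifted, tipped or pushed more than 20 mm (distance of any of pot_green, pot_yellow, pot_red from where it was at the start of the episode above 0.02 m or angle between any of pot_green, pot_yellow, pot_red's own z axis and vertical above 0.3 rad).
It also fails if it takes over 38 s, if anything falls off the work surface, if the arm or the gripper's body presses on something with over 40 N, if the wrist force passes 120 N, or if a joint passes its speed limit or range.

## Robot

A 7-joint arm with a two-finger parallel gripper is mounted at the origin on a cart in front of the work surface, level with it; the furniture and walls round the work are solid. World frame = base frame: x ahead of the robot, y to its left, z up, the work surface at z = 0. Lengths are in m, angles in rad, forces in N, time in s.
With the tool pointing down it reaches from about 0.375 to 0.925 m from the base axis. Payload 3.1 kg.
Tool frame: the origin (TCP) lies at the very end of the fingers, on their centre line; the grasp point (between the pads) lies 19 mm behind it (robot.tcp_to_grasp is the distance from the TCP to the grasp point, in m); z points along the fingers, y is the line along which they close (so a half turn about z gives the same grasp; the last joint's range is limited). The gripper opens to 85 mm and grips with 20 to 120 N. Pads are 22 mm wide; open, the fingers measure 114 mm over their backs; the gripper's body (76 mm by 85 mm) begins 54 mm behind the grasp point. The pads swing forward as they close: fully open they stand 13 mm farther back than shut.
Start: joints at [1.068, 0.383, 0.044, 1.598, -0.018, 1.161, -0.05], TCP at [0.256, -0.597, 0.231] pointing down, gripper open.
Joint ranges: [-2.61, 2.61], [-0.41, 2.15], [-1.48, 1.57], [0, 2.5], [-1.57, 4.71], [0.05, 1.97], [-2.85, 2.85]. Speed limits (rad/s): [2.79, 2.79, 3.14, 3.14, 3.14, 3.14, 3.14].

## Interface

Orientations are given as a unit quaternion [w, x, y, z].
In Python, from rig import robot, viewer, job gives the robot as it stands.
- The arm moves only by the tool move_arm, never from a script. Its arguments are lists of equal length, an entry for each row: "dp": the shift along the tool's x, y, z normalised to -1 to 1, where 1 is 0.3 m, a list of three; "turn": the turn, a rotation vector about the tool's x, y, z normalised to -1 to 1, where 1 is pi rad, a list of three. A call has 1 to 20 rows; each row is the pose to reach, as a shift and turn from the pose commanded when the call began, along the tool's axes at that moment, turning the shorter way round; what a row does not reach only later rows make up. A row lasts 1/12 s, in which the tool goes at most 41.7 mm and 7.16 degrees, less where a joint would pass 70% of its speed; a pose out of reach is approached as far as the arm can. A call with a number of a shift or a turn outside -1 to 1 is refused whole. A call with a gripper value outside its range is refused whole. "gripper" is the closure, from 0 (fully open) to 1 (shut), set as the call begins (left out, the last holds). The fingers move at their own pace and stop on an object; the grip force is fixed at half the most. Time passes only in rows, so rows that repeat a pose let the fingers close. It gives the time, the measured TCP pose, the force, the opening and the grip force at its end, in the units of the state.
- robot.get_state(): the state, without advancing time (a new reading comes with each control period).
- viewer.capture(name): name is "scene" or "top" or "wrist"; returns the picture (400x640x3 uint8, blue, green, red); there is no depth.
- viewer.camera_model(name): a dict with "fx", "fy", "cx", "cy" (pixels), "distortion" ([k1, k2, p1, p2, k3] as OpenCV has them; the pictures are not rectified), "extrinsics" (4x4, takes a point from world to camera coordinates). Camera axes: x right, y down, z forward; pixel columns grow to the right and rows downward; lengths in m; the calibration is good to about 2 mm. A picture is of the moment at which its call begins: read the wrist's pose just before it. camera_model takes no time and is no camera call; for the wrist camera it gives the pose at the moment of the call.
- job.hand_in(): hands the job in; it is judged then, once.
The state is a dict: "t": time; "qpos": joint angles; "qvel": joint speeds; "joint_torque": joint torques, N m; "position": TCP position; "tcp_rot": TCP orientation; "contact_force": force on the tool from outside, world axes, zero at the start; "ft_torque": the same for the moment, N m; "opening": opening from 0.0 (shut) to 1.0 (fully open); "grasp_force": force on a finger pad.
Only numpy, scipy, OpenCV 4.12 (cv2) and the standard library are available. Lean on these libraries where they do the work, as an engineer would, in place of code of your own. Each camera call takes 0.05 s, during which the arm holds its last target. There are 200 camera calls.

## Working session

There is one attempt and no reset: what is moved stays moved. The work goes in short steps, Python scripts to look and compute and a tool call to move; the robot and the scene stay as the last step left them, time stands still between calls to the robot, and variables do not carry over. Pictures are saved under pics/ and viewed, at most 10 in all, crops included, and the job is handed in when it is done.

Besides the shell and the picture viewer there is one more tool, called after "Call:" as a command line: name --argument value ..., lists and objects as JSON in quotes. move_arm: Moves the arm, as the interface text tells. Its arguments: {"type":"object","properties":{"dp":{"type":"array","items":{"type":"array","items":{"type":"number"}}},"turn":{"type":"array","items":{"type":"array","items":{"type":"number"}}},"gripper":{"type":"number"}},"required":["dp","turn"]}

```bash
mkdir -p pics; ls
python3 - <<'E'
from rig import robot, viewer, job
import cv2, numpy as np
s=robot.get_state(); print(s)
for n in("top","scene"):
    cv2.imwrite(f"pics/{n}0.png",viewer.capture(n)); m=viewer.camera_model(n); print(n,m)
E
```

```text
pics
{'t': 0.0, 'qpos': array([ 1.06816135,  0.38384462,  0.04382584,  1.59960624, -0.01793237,
        1.16124013, -0.04990396]), 'qvel': array([-2.07130703e-04,  3.95229196e-05, -2.03457521e-04,  1.67364158e-03,
       -9.30851015e-04,  6.85971787e-05,  9.43131396e-04]), 'joint_torque': array([ 3.45698609e-04, -4.33454347e+01,  1.02470074e+00, -2.49514264e+01,
        1.04683134e-02,  1.13651290e-02,  2.79992328e-06]), 'position': array([ 0.25563666, -0.59656154,  0.2298659 ]), 'tcp_rot': array([-1.31290017e-03,  9.79575513e-01,  2.01072085e-01, -3.27145728e-04]), 'contact_force': array([-0.15439616,  0.25609246, -0.84143367]), 'ft_torque': array([ 0.02893178,  0.01251287, -0.01627127]), 'grasp_force': 0.0, 'opening': 0.9979117411977545}
top {'fx': 456.54144467700286, 'fy': 456.54144467700286, 'cx': 313.56906658494864, 'cy': 196.25089616847092, 'distortion': array([-0.11429903,  0.        ,  0.        ,  0.        ,  0.        ]), 'extrinsics': array([[-0.02724189, -0.99962303,  0.0034168 , -0.18298492],
       [-0.99032934,  0.02652315, -0.13617753,  0.52844082],
       [ 0.13603557, -0.00709349, -0.99067856,  0.85821479],
       [ 0.        ,  0.        ,  0.        ,  1.        ]])}
scene {'fx': 422.7350736021101, 'fy': 422.7350736021101, 'cx': 324.9875737979438, 'cy': 197.6838987140626, 'distortion': array([0.02651318, 0.        , 0.        , 0.        , 0.        ]), 'extrinsics': array([[ 0.49263072, -0.8699536 ,  0.0222643 , -0.41251585],
       [-0.35637603, -0.22501431, -0.90684325,  0.24150487],
       [ 0.79392134,  0.43880439, -0.42087958,  0.55237064],
       [ 0.        ,  0.        ,  0.        ,  1.        ]])}
```

View pics/top0.png

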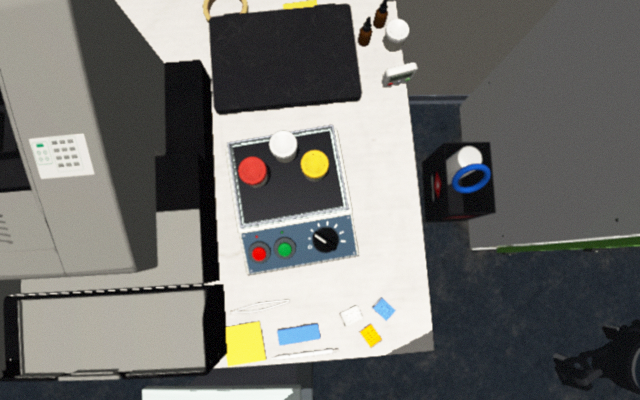

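View pics/scene0.png

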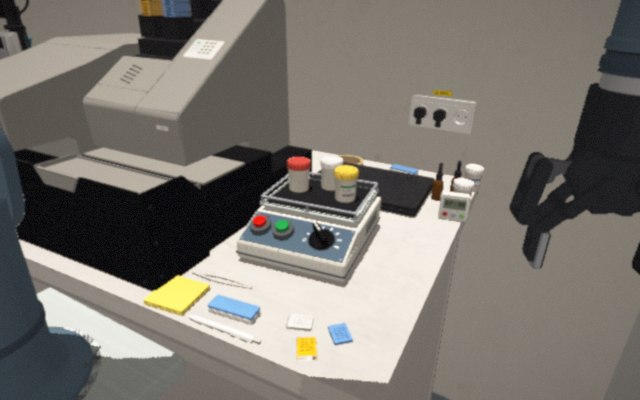

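The top view shows red (259,253), green (285,249) and the selector (326,239). In the scene view they are at (260,222), (283,228) and (321,238). Next I'll localise them by colour and triangulate.

```bash
cat > h.py <<'E'
from rig import robot, viewer, job
import cv2, numpy as np
from scipy.spatial.transform import Rotation as R
def ray(n_or_m,uv):
    m=viewer.camera_model(n_or_m) if isinstance(n_or_m,str) else n_or_m
    K=np.array([[m['fx'],0,m['cx']],[0,m['fy'],m['cy']],[0,0,1]])
    p=cv2.undistortPoints(np.array([[uv]],float),K,m['distortion'])[0,0]
    E=m['extrinsics']; Rt=E[:3,:3]
    d=Rt.T@np.array([p[0],p[1],1]); return -Rt.T@E[:3,3], d/np.linalg.norm(d)
def onz(n,uv,z):
    o,d=ray(n,uv); return o+d*(z-o[2])/d[2]
def tri(rs):
    A=sum(np.eye(3)-np.outer(d,d) for o,d in rs); b=sum((np.eye(3)-np.outer(d,d))@o for o,d in rs)
    return np.linalg.solve(A,b)
def project(m,P):
    K=np.array([[m['fx'],0,m['cx']],[0,m['fy'],m['cy']],[0,0,1]]);E=m['extrinsics']
    return cv2.projectPoints(np.atleast_2d(P).astype(float),cv2.Rodrigues(E[:3,:3])[0],E[:3,3],K,m['distortion'])[0][:,0]
def blob(im,col,near,r=15):
    h=cv2.cvtColor(im,cv2.COLOR_BGR2HSV); H,S,V=[h[...,i].astype(int) for i in range(3)]
    k=((H<8)|(H>172)) if col=='red' else (H>50)&(H<85)
    k=k&(S>130)&(V>60); yy,xx=np.mgrid[:400,:640]; k&=(np.hypot(xx-near[0],yy-near[1])<r)
    ys,xs=np.nonzero(k); return np.array([xs.mean(),ys.mean()]),len(xs)
E
python3 - <<'E'
from h import *
t=cv2.imread('pics/top0.png'); s=cv2.imread('pics/scene0.png')
P={}
for c,a,b in(('red',(259,253),(260,221)),('green',(285,249),(283,227))):
    pa,na=blob(t,c,a); pb,nb=blob(s,c,b,12); P[c]=tri([ray('top',pa),ray('scene',pb)]); print(c,pa,na,pb,nb,P[c],onz('top',pa,.082))
d=P['red']-P['green']; print(np.linalg.norm(d))
print('sel',onz('top',(326,239),.075),tri([ray('top',(326,239)),ray('scene',(321,237))]))
for c in((229,143),(335,125),(357,256),(247,273)): print(c,onz('top',c,.09 if c[1]<200 else .05))
big=np.hstack([cv2.resize(t[200:290,220:380],None,fx=4,fy=4,interpolation=cv2.INTER_CUBIC)]); big2=cv2.resize(s[195:285,230:390],None,fx=4,fy=4,interpolation=cv2.INTER_CUBIC)
cv2.imwrite('pics/z.png',np.vstack([big,big2])[:, :][:600] if 0 else cv2.resize(np.vstack([big,big2]),None,fx=.83,fy=.83))
E
```

```text
red [258.59393939 253.58787879] 165 [259.15079365 220.63492063] 126 [ 0.41392177 -0.09306157  0.07846492] [ 0.41370401 -0.09324124  0.082     ]
green [284.2745098  249.09150327] 153 [281.77868852 225.28688525] 122 [ 0.42096045 -0.14052251  0.07876524] [ 0.42075303 -0.14051938  0.082     ]
0.04798097936716138
sel [ 0.4374758  -0.21776079  0.075     ] [ 0.43732504 -0.21727675  0.06890854]
(229, 143) [ 0.62126504 -0.04056934  0.09      ]
(335, 125) [ 0.65059968 -0.24095106  0.09      ]
(357, 256) [ 0.40457336 -0.27654062  0.05      ]
(247, 273) [ 0.37800752 -0.06693202  0.05      ]
```

View pics/z.png

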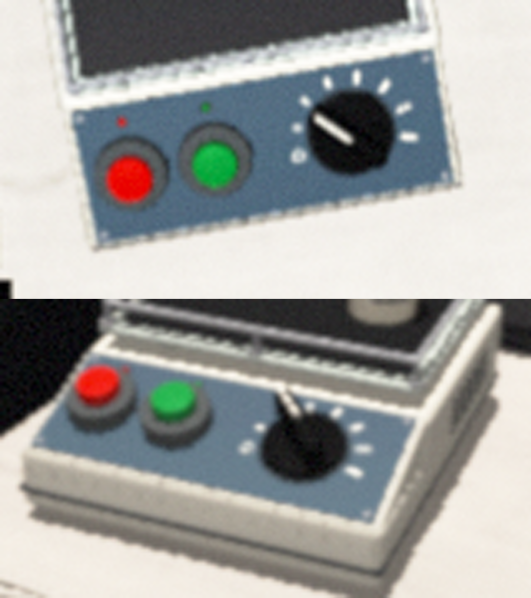

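Yaw is about 8.4° and the red–green spacing is 48.0 mm, as specified. The pointer's line leans about 36° above image-left, which matches step 2, so three clicks are needed. Next: close the fingers and hover beside the pointer, with the tool along the fascia's normal.

```bash
cat >> h.py <<'E'
yaw=np.deg2rad(8.4)
e=np.array([np.cos(yaw),np.sin(yaw),0]); left=np.array([-np.sin(yaw),np.cos(yaw),0]); zz=np.array([0,0,1.])
n=-.309*e+.951*zz; up=.951*e+.309*zz
START=np.array([.421,-.1405,.082])
F0=START-.0218*n-.078*left      # selector axis on the fascia
def udir(val):  # pointer direction
    a=np.deg2rad(105)-val; return np.cos(a)*up+np.sin(a)*left
def pose(val,r,off,h):
    u=udir(val); p=np.cross(u,n)
    return F0+r*u-off*p+h*n, R.from_matrix(np.column_stack([-p,u,-n]))
def rel(P,Q):
    s=robot.get_state(); w=s['tcp_rot']; q0=R.from_quat([w[1],w[2],w[3],w[0]])
    return np.round(q0.inv().apply(P-s['position'])/.3,3), np.round((q0.inv()*Q).as_rotvec()/np.pi,3)
E
python3 - <<'E'
from h import *
print(F0, rel(*pose(np.pi/3,.022,.03,.075)), pose(np.pi/3,.022,.03,.075)[0])
t=cv2.imread('pics/top0.png');s=cv2.imread('pics/scene0.png')
for v in(.5236,1.047,1.571):
    for c in('top','scene'): print(v,c,project(viewer.camera_model(c),np.array([F0+.0245*n,F0+.0245*n+.026*udir(v)])).round(1).tolist())
E
```

```text
[ 0.43905841 -0.2166792   0.0612682 ] (array([ 1.   , -1.065,  0.333]), array([-0.117,  0.031, -0.661])) [ 0.40543903 -0.18447793  0.13084523]
0.5236 top [[326.3, 242.0], [312.2, 240.9]]
0.5236 scene [[320.2, 230.9], [308.8, 225.7]]
1.047 top [[326.3, 242.0], [314.7, 234.2]]
1.047 scene [[320.2, 230.9], [314.6, 222.0]]
1.571 top [[326.3, 242.0], [320.5, 229.5]]
1.571 scene [[320.2, 230.9], [321.7, 220.7]]
```

Call:
move_arm --dp '[[0.2, -0.2, 0], [0.4, -0.4, 0], [0.6, -0.6, 0], [0.8, -0.8, 0], [0.9, -0.95, 0.1], [0.95, -1, 0.15], [0.95, -1, 0.15], [0.95, -1, 0.15], [0.95, -1, 0.15], [0.95, -1, 0.15], [0.95, -1, 0.15], [0.95, -1, 0.15], [0.95, -1, 0.15], [0.95, -1, 0.15], [0.95, -1, 0.15], [0.95, -1, 0.15], [0.95, -1, 0.15], [0.95, -1, 0.15]]' --turn '[[-0.117, 0.031, -0.661], [-0.117, 0.031, -0.661], [-0.117, 0.031, -0.661], [-0.117, 0.031, -0.661], [-0.117, 0.031, -0.661], [-0.117, 0.031, -0.661], [-0.117, 0.031, -0.661], [-0.117, 0.031, -0.661], [-0.117, 0.031, -0.661], [-0.117, 0.031, -0.661], [-0.117, 0.031, -0.661], [-0.117, 0.031, -0.661], [-0.117, 0.031, -0.661], [-0.117, 0.031, -0.661], [-0.117, 0.031, -0.661], [-0.117, 0.031, -0.661], [-0.117, 0.031, -0.661], [-0.117, 0.031, -0.661]]' --gripper 1

```text
t: 1.6
position: [0.3989, -0.2099, 0.1857]
tcp_rot: [0.14, 0.311, 0.938, 0.07]
contact_force: [-1.2, -0.1, 0.4]
opening: -0.001
grasp_force: 0.0
```

Run:
```python
from h import *
s=robot.get_state(); print(s['t'],s['qpos'].round(2),s['position'],s['opening'],s['contact_force'])
print(rel(*pose(np.pi/3,.022,.03,.045)))
print(rel(*pose(np.pi/3,.022,.03,.012)))
w=viewer.capture('wrist'); m=viewer.camera_model('wrist')
for v in(0,1.047): print(project(m,np.array([F0+.0245*n,F0+.0245*n+.028*udir(v)])).round(0).tolist())
print('tcp',project(m,s['position']))
cv2.imwrite('pics/w1.png',w)
```

```text
1.6 [ 0.76 -0.07 -0.22  2.27 -0.32  0.72  1.69] [ 0.39888119 -0.20992668  0.18569117] -0.0011424769514395735 [-1.16414715 -0.08765353  0.41579613]
(array([0.074, 0.04 , 0.284]), array([-0.,  0., -0.]))
(array([0.074, 0.04 , 0.394]), array([-0.,  0., -0.]))
[[306.0, 208.0], [321.0, 182.0]]
[[306.0, 208.0], [336.0, 207.0]]
tcp [[316.35007621 255.4156668 ]]
```

View pics/w1.png

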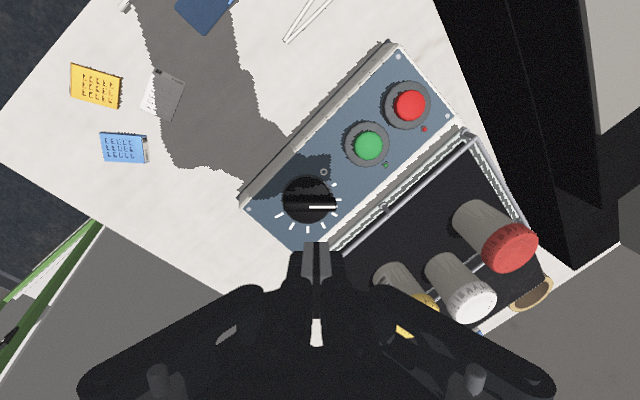

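The view shows the selector at (306,205) with its white line horizontal to (336,207), exactly as projected for step 2. So I need three clicks. Lowering beside the pointer.

Call:
move_arm --dp '[[0.074, 0.04, 0.1], [0.074, 0.04, 0.2], [0.074, 0.04, 0.27], [0.074, 0.04, 0.32], [0.074, 0.04, 0.36], [0.074, 0.04, 0.387], [0.074, 0.04, 0.387], [0.074, 0.04, 0.387]]' --turn '[[0, 0, 0], [0, 0, 0], [0, 0, 0], [0, 0, 0], [0, 0, 0], [0, 0, 0], [0, 0, 0], [0, 0, 0]]'

```text
t: 2.32
position: [0.4251, -0.1811, 0.0735]
tcp_rot: [0.14, 0.311, 0.937, 0.07]
contact_force: [0.4, -0.1, 0.1]
opening: -0.004
grasp_force: 0.0
```

Run:
```python
from h import *
s=robot.get_state(); print(s['t'],s['contact_force'])
print(rel(*pose(np.pi/3,.022,.0175,.014)))
w=viewer.capture('wrist'); m=viewer.camera_model('wrist')
print(project(m,np.array([F0+.0245*n,F0+.0245*n+.028*udir(1.047),s['position']])).round(0).tolist())
cv2.imwrite('pics/w2.png',w)
t=viewer.capture('top')
```

```text
2.3167 [ 0.44369035 -0.13352296  0.13891138]
(array([-0.04 , -0.004,  0.001]), array([-0.   ,  0.   , -0.001]))
[[276.0, 310.0], [326.0, 310.0], [317.0, 254.0]]
```

View pics/w2.png

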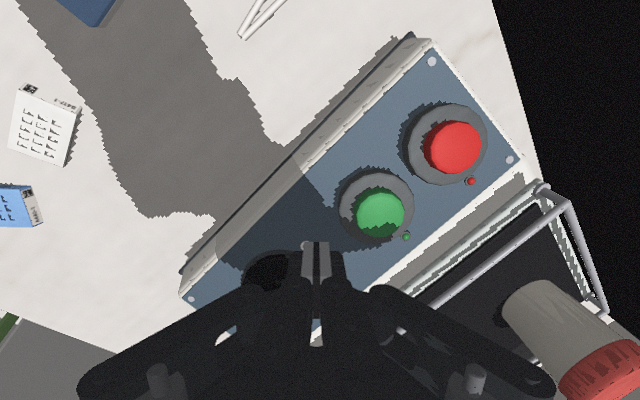

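The fingertip stands on the ccw side with no contact. Closing the gap.

Call:
move_arm --dp '[[-0.015, -0.004, 0], [-0.03, -0.004, 0], [-0.037, -0.004, 0], [-0.042, -0.004, 0], [-0.046, -0.004, 0], [-0.046, -0.004, 0], [-0.046, -0.004, 0]]' --turn '[[0, 0, 0], [0, 0, 0], [0, 0, 0], [0, 0, 0], [0, 0, 0], [0, 0, 0], [0, 0, 0]]'

```text
t: 3.0
position: [0.4338, -0.1898, 0.0757]
tcp_rot: [0.139, 0.31, 0.938, 0.07]
contact_force: [-3.7, 2.1, 1.9]
opening: -0.004
grasp_force: 2.0
```

```bash
cat > st.py <<'E'
from h import *
s=robot.get_state(); f=s['contact_force']; P=s['position']-F0
w=s['tcp_rot']; q0=R.from_quat([w[1],w[2],w[3],w[0]])
d=q0.as_matrix()[:,1]; a=np.arctan2(d@left,d@up); val=np.deg2rad(105)-a
p=-q0.as_matrix()[:,0]
print('t',s['t'],'val(tool)',val.round(3),'r',(P@d).round(4),'off',(-P@p).round(4),'h',(P@n).round(4),'f tool',q0.inv().apply(f).round(2))
E
python3 st.py; python3 -c "
from h import *
for v in (1.4,1.7): print(v,rel(*pose(v,.022,.0165,.014)))"
```

```text
t 3.0 val(tool) 1.048 r 0.0216 off 0.0171 h 0.0141 f tool [ 3.7   0.04 -2.83]
1.4 (array([-0.03 ,  0.016,  0.   ]), array([-0.   , -0.   ,  0.112]))
1.7 (array([-0.058,  0.02 ,  0.   ]), array([-0.   , -0.   ,  0.208]))
```

Contact at off ≈ 17 mm with 3.7 N, as expected. Computing the arc rows about the selector's axis.

Run:
```python
from h import *
def arc(v0,o0,vs,o=.0165):
    P0,Q0=pose(v0,.022,o0,.014)
    for v in vs:
        P,Q=pose(v,.022,o,.014); print(v,(Q0.inv().apply(P-P0)/.3).round(3).tolist(),((Q0.inv()*Q).as_rotvec()/np.pi).round(3).tolist())
arc(1.047,.0162,[1.1,1.16,1.22,1.28,1.34,1.40,1.44])
```

```text
1.1 [-0.003, 0.003, 0.0] [-0.0, -0.0, 0.017]
1.16 [-0.008, 0.006, 0.0] [-0.0, 0.0, 0.036]
1.22 [-0.012, 0.008, 0.0] [-0.0, 0.0, 0.055]
1.28 [-0.017, 0.011, 0.0] [-0.0, 0.0, 0.074]
1.34 [-0.023, 0.013, 0.0] [-0.0, 0.0, 0.093]
1.4 [-0.028, 0.014, 0.0] [-0.0, 0.0, 0.112]
1.44 [-0.031, 0.015, 0.0] [-0.0, -0.0, 0.125]
```

Call:
move_arm --dp '[[-0.003, 0.003, 0], [-0.008, 0.006, 0], [-0.012, 0.008, 0], [-0.017, 0.011, 0], [-0.023, 0.013, 0], [-0.028, 0.014, 0], [-0.031, 0.015, 0], [-0.031, 0.015, 0], [-0.031, 0.015, 0]]' --turn '[[0, 0, 0.017], [0, 0, 0.036], [0, 0, 0.055], [0, 0, 0.074], [0, 0, 0.093], [0, 0, 0.112], [0, 0, 0.125], [0, 0, 0.125], [0, 0, 0.125]]'

```text
t: 3.75
position: [0.4452, -0.1927, 0.0796]
tcp_rot: [0.125, 0.487, 0.859, 0.096]
contact_force: [-1.5, 2.2, 0.3]
opening: -0.003
grasp_force: 0.9
```

```bash
python3 st.py
python3 - <<'E'
from h import *
P0,Q0=pose(1.44,.022,.0165,.014)
for v in [1.5,1.56,1.62,1.68,1.74,1.80,1.86,1.92,1.96]:
    P,Q=pose(v,.022,.0165,.014); print(v,(Q0.inv().apply(P-P0)/.3).round(3).tolist(),((Q0.inv()*Q).as_rotvec()/np.pi).round(3).tolist())
s=viewer.capture('scene'); t=viewer.capture('top')
a=cv2.resize(s[190:290,240:400],None,fx=3.7,fy=3.7,interpolation=cv2.INTER_CUBIC)
cv2.imwrite('pics/s2.png',a)
E
```

```text
t 3.75 val(tool) 1.439 r 0.0224 off 0.0153 h 0.0145 f tool [ 2.57 -0.07 -0.65]
1.5 [-0.004, 0.003, -0.0] [0.0, 0.0, 0.019]
1.56 [-0.009, 0.006, -0.0] [0.0, 0.0, 0.038]
1.62 [-0.014, 0.009, -0.0] [0.0, -0.0, 0.057]
1.68 [-0.019, 0.011, -0.0] [-0.0, 0.0, 0.076]
1.74 [-0.024, 0.013, 0.0] [0.0, 0.0, 0.095]
1.8 [-0.029, 0.015, -0.0] [0.0, 0.0, 0.115]
1.86 [-0.035, 0.016, -0.0] [0.0, 0.0, 0.134]
1.92 [-0.04, 0.017, -0.0] [-0.0, 0.0, 0.153]
1.96 [-0.044, 0.018, -0.0] [0.0, -0.0, 0.166]
```

View pics/s2.png

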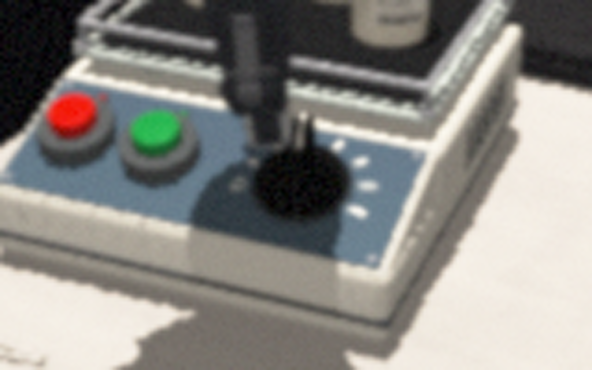

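The pointer's tip at crop (303,118), scene (322,222), matches the projection for step 3 (321.7,220.7). On to step 4.

Call:
move_arm --dp '[[-0.004, 0.003, 0], [-0.009, 0.006, 0], [-0.014, 0.009, 0], [-0.019, 0.011, 0], [-0.024, 0.013, 0], [-0.029, 0.015, 0], [-0.035, 0.016, 0], [-0.04, 0.017, 0], [-0.04, 0.017, 0], [-0.04, 0.017, 0]]' --turn '[[0, 0, 0.019], [0, 0, 0.038], [0, 0, 0.057], [0, 0, 0.076], [0, 0, 0.095], [0, 0, 0.115], [0, 0, 0.134], [0, 0, 0.153], [0, 0, 0.153], [0, 0, 0.153]]'

```text
t: 4.68
position: [0.4556, -0.2013, 0.0828]
tcp_rot: [0.099, 0.677, 0.719, 0.123]
contact_force: [-0.8, 0.5, -0.9]
opening: -0.003
grasp_force: 0.0
```

```bash
python3 st.py
python3 - <<'E'
from h import *
P0,Q0=pose(1.92,.022,.0165,.014)
for v in [1.98,2.04,2.1,2.16,2.22,2.28,2.34,2.38,2.42,2.45,2.48]:
    P,Q=pose(v,.022,.0165,.014); print(v,(Q0.inv().apply(P-P0)/.3).round(3).tolist(),((Q0.inv()*Q).as_rotvec()/np.pi).round(3).tolist())
for v in (1.571,2.094,2.618): print(v,project(viewer.camera_model('scene'),np.array([F0+.0245*n,F0+.0245*n+.028*udir(v)])).round(1).tolist())
s=viewer.capture('scene')
a=cv2.resize(s[190:290,240:400],None,fx=3.7,fy=3.7,interpolation=cv2.INTER_CUBIC)
cv2.imwrite('pics/s3.png',a)
E
```

```text
t 4.6833 val(tool) 1.92 r 0.0232 off 0.0149 h 0.0147 f tool [ 0.57 -1.02  0.63]
1.98 [-0.004, 0.003, 0.0] [0.0, -0.0, 0.019]
2.04 [-0.009, 0.006, 0.0] [0.0, -0.0, 0.038]
2.1 [-0.014, 0.009, 0.0] [0.0, -0.0, 0.057]
2.16 [-0.019, 0.011, 0.0] [0.0, -0.0, 0.076]
2.22 [-0.024, 0.013, 0.0] [0.0, -0.0, 0.095]
2.28 [-0.029, 0.015, 0.0] [0.0, -0.0, 0.115]
2.34 [-0.035, 0.016, -0.0] [0.0, -0.0, 0.134]
2.38 [-0.038, 0.017, 0.0] [0.0, -0.0, 0.146]
2.42 [-0.042, 0.017, 0.0] [0.0, -0.0, 0.159]
2.45 [-0.045, 0.018, 0.0] [0.0, -0.0, 0.169]
2.48 [-0.047, 0.018, 0.0] [0.0, -0.0, 0.178]
1.571 [[320.2, 230.9], [321.8, 219.9]]
2.094 [[320.2, 230.9], [329.1, 221.4]]
2.618 [[320.2, 230.9], [334.2, 225.4]]
```

View pics/s3.png

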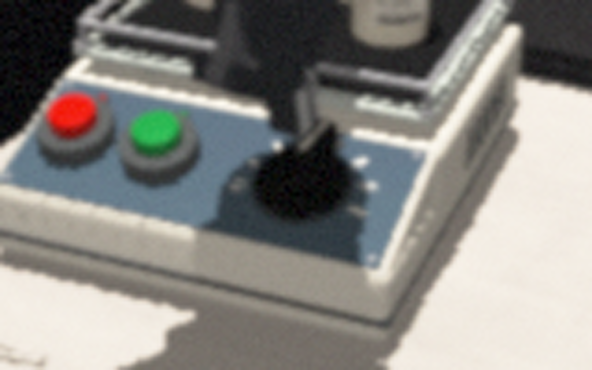

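The pointer's tip at crop (330,125), scene (329,223.8), is step 4 (329.1,221.4). One more click with the same sweep.

Call:
move_arm --dp '[[-0.004, 0.003, 0], [-0.009, 0.006, 0], [-0.014, 0.009, 0], [-0.019, 0.011, 0], [-0.024, 0.013, 0], [-0.029, 0.015, 0], [-0.035, 0.016, 0], [-0.04, 0.017, 0], [-0.04, 0.017, 0], [-0.04, 0.017, 0]]' --turn '[[0, 0, 0.019], [0, 0, 0.038], [0, 0, 0.057], [0, 0, 0.076], [0, 0, 0.095], [0, 0, 0.115], [0, 0, 0.134], [0, 0, 0.153], [0, 0, 0.153], [0, 0, 0.153]]'

```text
t: 5.57
position: [0.4606, -0.2125, 0.0837]
tcp_rot: [0.066, 0.829, 0.537, 0.142]
contact_force: [-0.1, 0.0, -0.0]
opening: 0.001
grasp_force: 0.0
```

```bash
python3 st.py
```

```text
t 5.5667 val(tool) 2.4 r 0.0229 off 0.0157 h 0.0146 f tool [-0.06 -0.13 -0.01]
```

No contact force now, so it has snapped on. Backing off, lifting and checking.

Call:
move_arm --dp '[[0.02, 0, 0], [0.035, 0, 0], [0.04, 0, -0.05], [0.04, 0, -0.15], [0.04, 0, -0.25], [0.04, 0, -0.3], [0.04, 0, -0.3]]' --turn '[[0, 0, 0], [0, 0, 0], [0, 0, 0], [0, 0, 0], [0, 0, 0], [0, 0, 0], [0, 0, 0]]'

```text
t: 6.15
position: [0.4394, -0.2064, 0.1753]
tcp_rot: [0.069, 0.829, 0.536, 0.144]
contact_force: [0.5, -0.6, -0.6]
opening: 0.001
grasp_force: 0.0
```

```bash
python3 - <<'E'
from h import *
w=viewer.capture('wrist'); m=viewer.camera_model('wrist')
for v in(2.094,2.618,3.14): print(project(m,np.array([F0+.0245*n,F0+.0245*n+.028*udir(v)])).round(0).tolist())
print('start',project(m,START)); g,k=blob(w,'green',project(m,START)[0],40); print(g,k)
o,d=ray(m,g); P=o+d*((START-o)@n)/(d@n); print(P,START)
cv2.imwrite('pics/w3.png',w)
w_=robot.get_state()['tcp_rot']; Q=R.from_quat([w_[1],w_[2],w_[3],w_[0]])
for h in (.03,.008,-.003): print(h,rel(START+h*n,Q))
E
python3 st.py
```

```text
[[287.0, 239.0], [318.0, 230.0]]
[[287.0, 239.0], [319.0, 245.0]]
[[287.0, 239.0], [311.0, 258.0]]
start [[233.06546625 162.71270444]]
[229.48412698 163.15873016] 252
[ 0.41831194 -0.13960438  0.08117847] [ 0.421  -0.1405  0.082 ]
0.03 (array([ 0.124, -0.222,  0.18 ]), array([0., 0., 0.]))
0.008 (array([ 0.124, -0.223,  0.253]), array([0., 0., 0.]))
-0.003 (array([ 0.124, -0.223,  0.29 ]), array([0., 0., 0.]))
t 6.2 val(tool) 2.4 r 0.025 off 0.0284 h 0.1062 f tool [ 0.61 -0.51 -0.16]
```

View pics/w3.png

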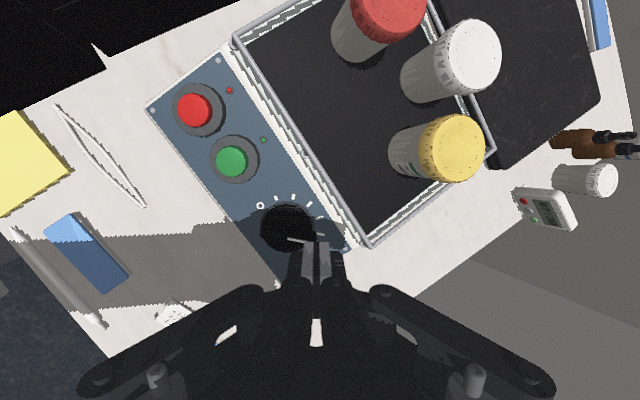

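The white line, (288,238) to about (305,241), slopes 10°, as projected for step 5. The green button is at (229,163), within 3 mm of the estimate. Moving above it.

Call:
move_arm --dp '[[0.06, -0.1, 0], [0.12, -0.2, 0], [0.122, -0.226, 0.05], [0.122, -0.226, 0.15], [0.122, -0.226, 0.22], [0.122, -0.226, 0.25], [0.122, -0.226, 0.25], [0.122, -0.226, 0.25]]' --turn '[[0, 0, 0], [0, 0, 0], [0, 0, 0], [0, 0, 0], [0, 0, 0], [0, 0, 0], [0, 0, 0], [0, 0, 0]]'

```text
t: 6.87
position: [0.4148, -0.1399, 0.0872]
tcp_rot: [0.065, 0.829, 0.536, 0.142]
contact_force: [0.7, -1.1, -0.3]
opening: -0.0
grasp_force: 0.0
```

Call:
move_arm --dp '[[0, 0, 0.01], [0, 0, 0.02], [0, 0, 0.028], [0, 0, 0.034], [0, 0, 0.034]]' --turn '[[0, 0, 0], [0, 0, 0], [0, 0, 0], [0, 0, 0], [0, 0, 0]]'

```text
t: 7.28
position: [0.4193, -0.1405, 0.079]
tcp_rot: [0.066, 0.829, 0.536, 0.143]
contact_force: [0.4, 0.7, 2.3]
opening: -0.004
grasp_force: 1.2
```

```bash
python3 st.py; python3 -c "
from h import *
print((robot.get_state()['position']-START)@n)"
```

```text
t 7.2833 val(tool) 2.402 r -0.0442 off 0.0645 h 0.0195 f tool [ 1.17  0.62 -2.08]
-0.002314872499847138
```

About 2 N, so it's part way in. Pushing until it bottoms.

Call:
move_arm --dp '[[0, 0, 0.004], [0, 0, 0.008], [0, 0, 0.012], [0, 0, 0.014], [0, 0, 0.014], [0, 0, 0.014]]' --turn '[[0, 0, 0], [0, 0, 0], [0, 0, 0], [0, 0, 0], [0, 0, 0], [0, 0, 0]]'

```text
t: 7.78
position: [0.4203, -0.1405, 0.0763]
tcp_rot: [0.066, 0.829, 0.536, 0.143]
contact_force: [-9.9, 1.1, 21.4]
opening: -0.0
grasp_force: 12.2
```

```bash
python3 st.py
```

```text
t 7.7833 val(tool) 2.403 r -0.0442 off 0.0645 h 0.0166 f tool [  0.77  -3.44 -23.34]
```

23 N along the normal: it has bottomed (moved 2.9 mm further to the stop). Retracting.

Call:
move_arm --dp '[[0, 0, -0.02], [0, 0, -0.06], [0, 0, -0.15], [0, 0, -0.25], [0, 0, -0.3], [0, 0, -0.3], [0, 0, -0.3], [0, 0, -0.3]]' --turn '[[0, 0, 0], [0, 0, 0], [0, 0, 0], [0, 0, 0], [0, 0, 0], [0, 0, 0], [0, 0, 0], [0, 0, 0]]'

```text
t: 8.45
position: [0.3914, -0.1433, 0.1589]
tcp_rot: [0.065, 0.829, 0.536, 0.142]
contact_force: [-0.6, -0.4, -0.8]
opening: -0.001
grasp_force: 0.0
```

Run:
```python
from h import *
w=viewer.capture('wrist'); m=viewer.camera_model('wrist'); print(robot.get_state()['t'])
print(project(m,np.array([F0+.0245*n,F0+.0245*n+.028*udir(2.618),START])).round(0).tolist())
cv2.imwrite('pics/w4.png',w)
```

```text
8.5
[[368.0, 276.0], [398.0, 282.0], [322.0, 206.0]]
```

View pics/w4.png

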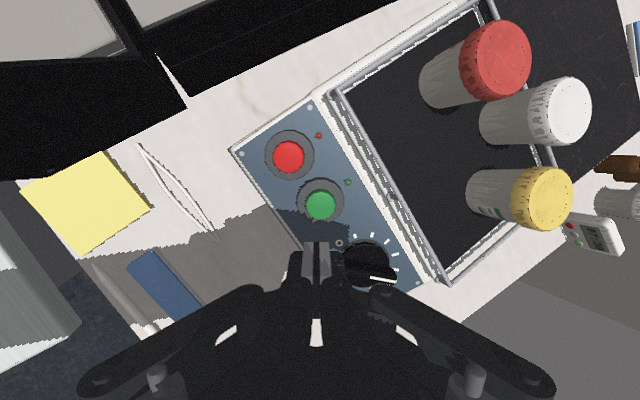

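The white line, (370,276) to (396,280), matches step 5. The green button at (320,205) is back out and the pots are undisturbed.

```bash
python3 -c "
from rig import job; print(job.hand_in())"
```

```text
the job is handed in; nothing more can be done
None
```

I pushed the selector three clicks clockwise from step 2 to step 5, pressed the green start button fully in and let it spring back, did not touch the stop button or the pots, and handed the job in after about 8.5 s; the hand-in returned no verdict.

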